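Refit the turning mirror on its three-ball mount

ROBOT

A 6-joint arm with a two-finger parallel gripper is mounted at the origin on the work surface. World frame = base frame: x ahead of the robot, y to its left, z up, the work surface at z = 0. Lengths are in mm, angles in degrees, forces in N, time in s.
With the tool pointing down it reaches from about 300 to 850 mm from the base axis. Payload 4.2 kg.
Tool frame: the origin (TCP) lies midway between the tips of the shut fingers; the grasp point (between the pads) lies env.grasp_offset behind it (env.grasp_offset is the distance from the TCP to the grasp point, in mm); y points along the fingers, x is the direction in which the jaws open and shut, and the axes are right-handed (so a half turn about y gives the same grasp; the last joint's range is limited). The gripper opens to 91 mm and grips with 3 to 60 N. Pads are 32 mm wide; open, the fingers measure 118 mm over their backs; the gripper's body (76 mm by 178 mm) begins 60 mm behind the grasp point.
Start: joints at [-69.557, 18.312, 89.639, -0, 72.044, -1.146], TCP at [211.574, -534.677, 213.976] pointing down, gripper open.
Joint ranges: [-177.97, 177.97], [-48.28, 115.42], [12.27, 149.76], [-77.06, 257.06], [2.81, 150.46], [-146.56, 146.56]. Speed limits (degrees/s): [147.25, 147.25, 180, 180, 180, 180].

INTERFACE

Orientations are given as [roll, pitch, yaw] about the fixed x, y, z axes, in that order (R = Rz(yaw) Ry(pitch) Rx(roll)).
In Python, from workcell import state, vision, job, env gives the robot as it stands.
- The arm moves only by the shell command python3 -m handwheel 'ROWS' [FORCE]. ROWS is JSON, a list of rows, each a list of 3 entries, a list of its own where there are three numbers: the finger opening in cm, from 0 to 9.12, then the shift along the tool's x, y, z in cm, then the turn about the tool's y in degrees. A call has 1 to 10 rows; each row is the pose to reach, as a shift and turn from the pose measured when the call began, along the tool's axes at that moment; what a row does not reach only later rows make up. A row lasts 1/10 s, in which the tool goes at most 50 mm and 8.59 degrees, less where a joint would pass 70% of its speed; a pose out of reach is approached as far as the arm can. A call with a gripper value outside its range is refused whole. The fingers move at their own pace and stop on an object; FORCE is the grip in N (left out, the last holds). Time passes only in rows, so rows that repeat a pose let the fingers close. It gives the time, the measured TCP pose, the force and the opening at its end, in the units of the state.
- state(): the state, without advancing time (a new reading comes with each control period).
- vision.grab_frame(name): name is "scene" or "top" or "wrist"; returns the picture (400x640x3 uint8, red, green, blue); there is no depth.
- vision.camera_model(name): a dict with "fov_y" (degrees; the focal length in pixels is half the picture's height over the tangent of half this angle, whatever the lens; pixels are square), "cx", "cy" (the principal point, pixels), "distortion" ([k1, k2, p1, p2, k3] as OpenCV has them; the pictures are not rectified), "extrinsics" (4x4, takes a point from world to camera coordinates). Camera axes: x right, y up, looking along -z (the intrinsics and any distortion apply to the point x, -y, -z); pixel columns grow to the right and rows downward; lengths in mm; the calibration is good to about 2 mm. A picture is of the moment at which its call begins: read the wrist's pose just before it. camera_model takes no time and is no camera call; for the wrist camera it gives the pose at the moment of the call.
- job.job_done(): hands the job in, once; it reports no verdict.
The state is a dict: "time_s": time; "qpos": joint angles; "qvel": joint speeds; "effort": joint torques, N m; "ee_pos": TCP position; "ee_rot": TCP orientation; "force": force on the tool from outside, world axes, zero at the start; "torque": the same for the moment, N m; "gripper_width": finger opening in mm.
Only numpy, scipy, OpenCV 4.12 (cv2) and the standard library are available. Lean on these libraries where they do the work, as an engineer would, in place of code of your own. Each camera call takes 0.05 s, during which the arm holds its last target.

TASK

The laser's turning mirror has been cleaned and stands on the cork pad. Carry it by the side edges of its black holder, without touching the glass, to the three-ball mount on the laser bench, set its grooves on the balls and press it down gently, with no more than about 20 N, past the two spring catches until both close over its side pins and pull it fully home. Let go, and leave the things around it where they are.

Things in the scene. Friction and masses are not known exactly. Their poses are not given: they have to be found in the camera images.
- mount: Fixed foot plate of the laser bench, 430 x 230 x 12 mm. Origin: bench-top level, straight under the centre of the mirror mount; z up. Over it stands the optics plate with laser head, lens and mirror mount. Seated, the mirror unit is centred over this origin, its x and y along this x and y. Balls (12 mm dia.) at radius 28 mm at 0, +120, -120 deg from +x; catches at +y and -y.
- screw_foot (a point): Point on top of the foot plate, 12 mm over the bench top, under the mount. The optics plate is wound to the height of the last workpiece on four screws; its height is not measured: the ball centres lie 65 to 105 mm over the bench top, so find them by feel. It does not give under load. The laser head's top is 65 mm above the ball centres, 140 mm and more from the mount.
- mirror: Loose mirror unit, about 0.28 kg. Origin: centre of its flat underside, z up. Plate 80 (x) x 76 (y) mm, 9 to 15 mm up; under it three radial V-grooves (90 deg, catch a ball within 5 mm) at 0, +120, -120 deg from +x. Fully home its underside is level with the ball centres. Steel side pins, 8 mm dia., along x at y = +43 and -43 mm, 9 mm up. Seats one way round only.
- mirror_grip (a point): Grip point of the mirror unit, 42 mm above its underside, inside its black upright holder: 40 mm wide along x, 14 mm thick along y, flat top 65 mm above the underside; a foot 64 mm long (x) round its base rises to 20 mm. Pinch across the 40 mm. The round glass (25 mm dia., centre 43 mm up) is on its -y face: keep off it.
- groove_front (a point): The V-groove on the unit's +x side, level with the underside, 28 mm from the origin; home, it sits on the ball at the mount's +x side.
- catch_left (a joint): Angle (rad) of the sprung roller arm at the mount's +y edge: 0 at rest, grows as the roller (10 mm dia.) is pushed out. Coming down, a pin meets the roller about 9 mm above home, pushes it out to about 0.075 at some 3 mm above home, then the roller closes over the pin: about 0.036 when home. Both together resist with 6 to 9 N, then pull down with about 4 N.
- catch_right (a joint): The same roller arm at the mount's -y edge: 0 at rest with nothing in it, up to about 0.075 as a pin passes, about 0.036 with the pin held home.
- pad: Fixed cork-faced board 125 x 125 x 15 mm on which the mirror unit stands at the start; origin under its centre.
- hexwrench: Loose 120 mm steel spanner lying beside the foot plate; bystander.
- cleaner: Loose small amber bottle, 32 mm dia., 75 mm tall, standing beside the pad; bystander. Origin under its centre.
- finish_can: Loose steel can, 100 mm dia., 120 mm tall; bystander.
- tape: Loose roll of paper tape, 104 mm dia., 25 mm tall; bystander.
There are look-alikes about, which are no part of the job. There is more than one size of the mirror; the job needs the middle-sized.

How it is judged (in metres and radians):
On the way:
1. the mirror unit has been lifted off its pad (height (world z) of mirror_grip above 0.085 m), for 0.2 s.
At the end, for the whole second after the job is handed in: The mirror unit sits centred on the mount within 2 mm, turned within 2 deg of it (right way round) and level within 1.7 deg, both catches closed over its side pins (each reading between 0.015 and 0.06 rad), at rest and let go (horizontal distance between mirror and mount below 0.002 m and angle between the x axis of mirror and the x axis of mount, either way round below 0.035 rad and x of groove_front in the frame of mount above 0.024 m and angle between mirror's own z axis and vertical below 0.03 rad and value of joint catch_left between 0.015 and 0.06 rad and value of joint catch_right between 0.015 and 0.06 rad and linear speed of mirror below 0.01 m/s); the robot touches nothing.
It fails at once if a finger or the arm touches the mirror glass (contact force between any of the arm, the fingers and mirror_glass above 0.3 N).
It fails at once if the mirror unit is forced: over 55 N against the mount, summed over all its touching points (a push of well over 20 N) (contact force between mirror and mount above 55 N).
It fails at once if the laser bench or its mount is struck by the arm or fingers (contact force between any of the arm, the fingers and mount above 10 N).
It fails at once if a bystander is moved more than 30 mm (distance of any of hexwrench, cleaner, finish_can, tape from where it was at the start of the episode above 0.03 m).
It also fails if it takes over 51 s, if anything falls off the work surface, if the arm or the gripper's body presses on something with over 40 N, if the wrist force passes 120 N, or if a joint passes its speed limit or range.

## Working session

There is one attempt and no reset: what is moved stays moved. The work goes in short steps, Python scripts to look and compute and a shell command to move; the robot and the scene stay as the last step left them, time stands still between calls to the robot, and variables do not carry over. Pictures are saved under pics/ and viewed, and the job is handed in when it is done.

```bash
mkdir -p pics; ls; python3 - <<'E'
from workcell import state, vision, job, env
import cv2
s=state();print(s);print(env.grasp_offset)
for n in ["scene","top","wrist"]:
    im=vision.grab_frame(n);cv2.imwrite(f"pics/{n}0.png",im[:,:,::-1])
    m=vision.camera_model(n);print(n,m)
E
```

```text
pics
{'time_s': 0.0, 'qpos': array([-6.95560869e+01,  1.83495582e+01,  8.97073208e+01,  8.01301466e-04,
        7.20395873e+01, -1.14705017e+00]), 'qvel': array([-0.04708429, -0.01500837,  0.02818683,  0.02081279,  0.08057027,
       -0.08125835]), 'effort': array([-1.67573235e-04, -4.12453651e+01, -2.31974888e+01,  7.27161602e-02,
        4.54621157e-02, -1.93795590e-04]), 'ee_pos': array([ 211.40974021, -534.19615974,  213.13492593]), 'ee_rot': array([-89.99730721,   0.09643174, -68.40928222]), 'force': array([ 0.23840389, -0.21792588,  0.59087885]), 'torque': array([ 0.00721272,  0.02597409, -0.01098579]), 'gripper_width': 91.21357873896302}
18.8
scene {'fov_y': 55.45339252932922, 'cx': 314.6186759031635, 'cy': 202.6905483220881, 'distortion': array([-0.00041461,  0.        ,  0.        ,  0.        ,  0.        ]), 'extrinsics': array([[-7.47953170e-01,  6.63716643e-01,  6.80250733e-03,
         3.70841243e+02],
       [-4.39936504e-01, -5.03393658e-01,  7.43673785e-01,
         1.87936234e+02],
       [ 4.97013006e-01,  5.53240493e-01,  6.68508061e-01,
        -1.17670288e+03],

[... 441 characters left out ...]
     [-6.77090427e-02,  6.70926892e-03,  9.97682550e-01,
        -1.08313996e+03],
       [ 0.00000000e+00,  0.00000000e+00,  0.00000000e+00,
         1.00000000e+00]])}
wrist {'fov_y': 59.12678327947234, 'cx': 313.37856393351495, 'cy': 195.45389414118807, 'distortion': array([-0.07247372,  0.        ,  0.        ,  0.        ,  0.        ]), 'extrinsics': array([[ 3.67862651e-01, -9.29880085e-01, -3.12214711e-04,
        -5.75047361e+02],
       [ 8.93889396e-01,  3.53717121e-01, -2.75401426e-01,
         2.94083099e+01],
       [ 2.56200737e-01,  1.01030813e-01,  9.61329266e-01,
        -3.90696720e+02],
       [ 0.00000000e+00,  0.00000000e+00,  0.00000000e+00,
         1.00000000e+00]])}
```

View pics/scene0.png

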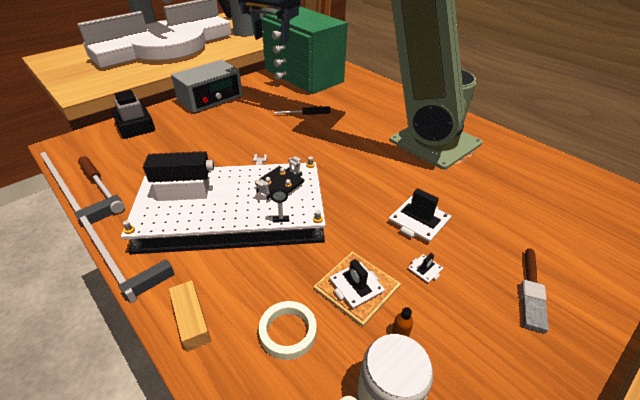

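View pics/top0.png

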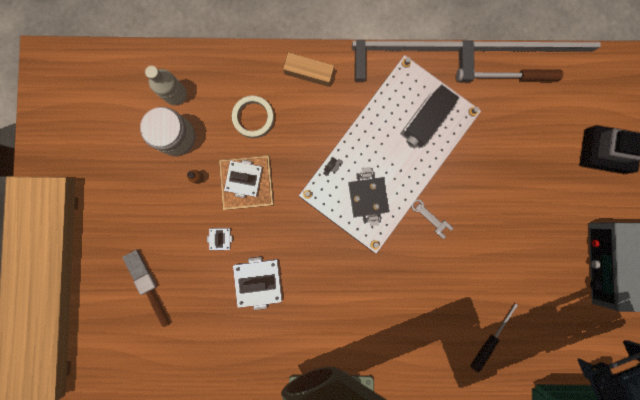

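View pics/wrist0.png

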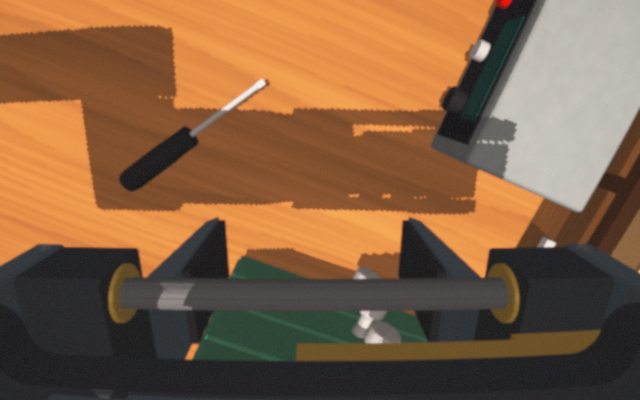

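The top view shows three mirror units: small at (220,239), middle-sized at (243,179) on the cork pad, and large at (257,283). The one on the pad fits both the size and the place. I'll confirm it in enlarged crops, with the mount at (368,197).

```bash
cat > h.py <<'E'
import numpy as np, cv2
from workcell import state, vision, job, env
def K(m):
    f=200/np.tan(np.radians(m["fov_y"]/2)); return np.array([[f,0,m["cx"]],[0,f,m["cy"]],[0,0,1.]])
def ray(m,uv):
    p=cv2.undistortPoints(np.array([[uv]],float),K(m),m["distortion"])[0,0]
    E=m["extrinsics"];R=E[:3,:3];t=E[:3,3]
    d=R.T@np.array([p[0],-p[1],-1.]); return -R.T@t, d/np.linalg.norm(d)
def onz(m,uv,z):
    c,d=ray(m,uv); return c+d*(z-c[2])/d[2]
def proj(m,P):
    E=m["extrinsics"];q=(E[:3,:3]@np.asarray(P,float).T).T+E[:3,3]
    q=q*[1,-1,-1]
    return cv2.projectPoints(q,np.zeros(3),np.zeros(3),K(m),m["distortion"])[0][:,0]
def tri(m1,u1,m2,u2):
    c1,d1=ray(m1,u1);c2,d2=ray(m2,u2)
    A=np.array([d1,-d2]).T;s=np.linalg.lstsq(A,c2-c1,rcond=None)[0]
    a=c1+s[0]*d1;b=c2+s[1]*d2
    return (a+b)/2,np.linalg.norm(a-b)
E
python3 - <<'E'
import cv2,numpy as np
t=cv2.imread("pics/top0.png");s=cv2.imread("pics/scene0.png")
def crop(i,x,y,w,h,k): return cv2.resize(i[y:y+h,x:x+w],None,fx=k,fy=k,interpolation=cv2.INTER_CUBIC)
cv2.imwrite("pics/c_top_mir.png",crop(t,180,140,100,75,8))
cv2.imwrite("pics/c_top_mnt.png",crop(t,320,150,100,75,8))
cv2.imwrite("pics/c_sc_mir.png",crop(s,300,180,160,150,5)[:600])
cv2.imwrite("pics/c_sc_mnt.png",crop(s,230,140,120,90,6))
E
```

```text
(no output)
```

View pics/c_top_mir.png

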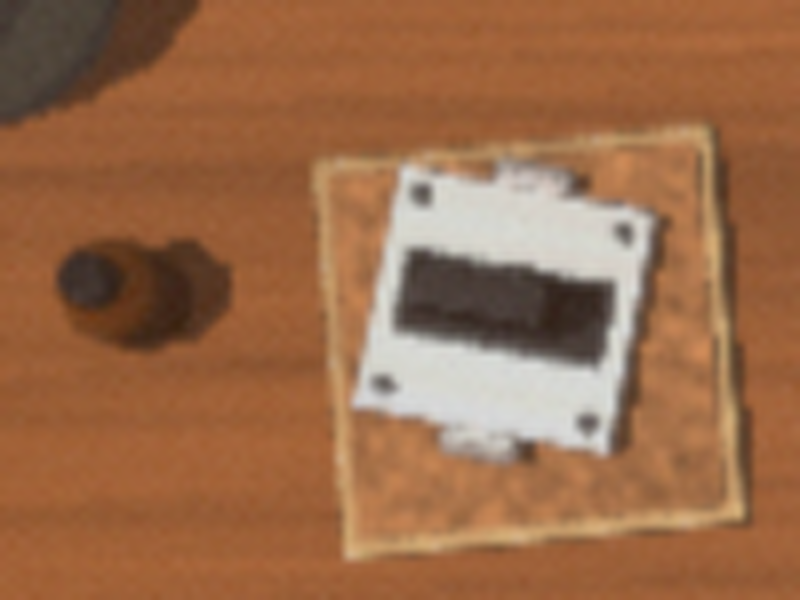

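View pics/c_top_mnt.png

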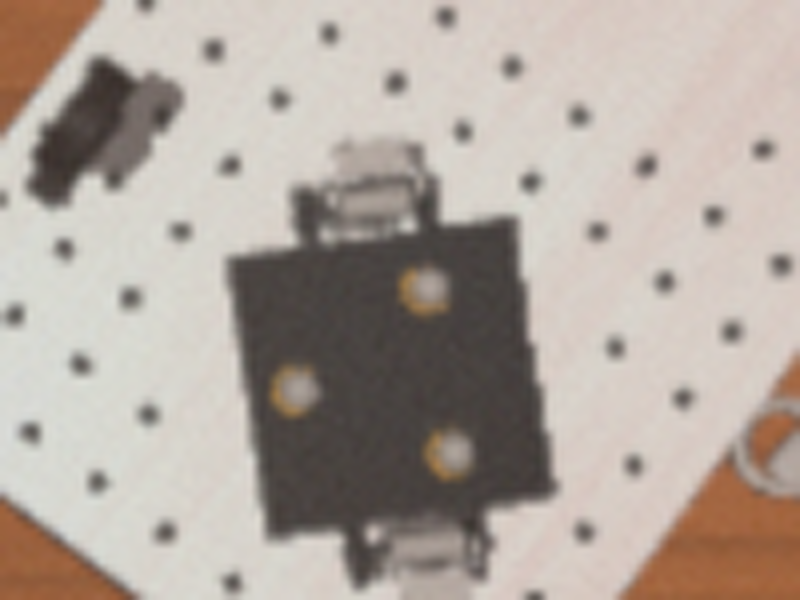

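View pics/c_sc_mir.png

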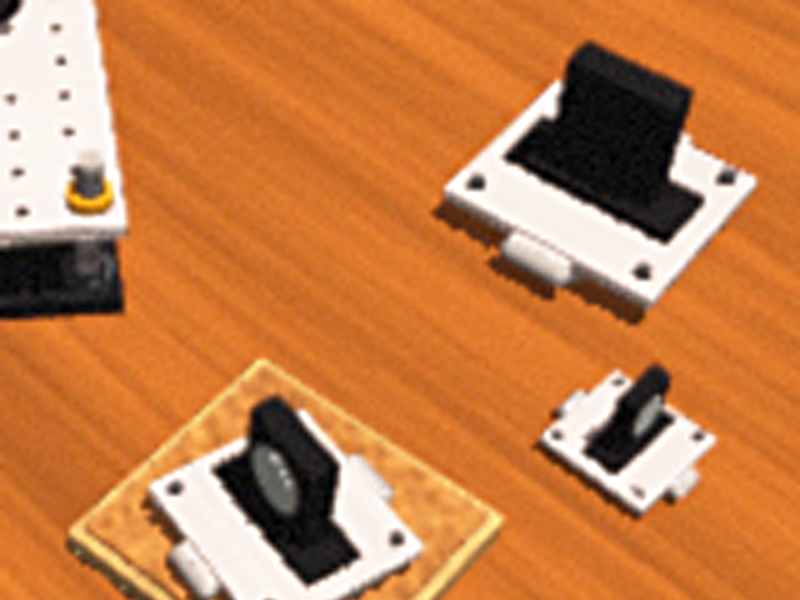

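View pics/c_sc_mnt.png

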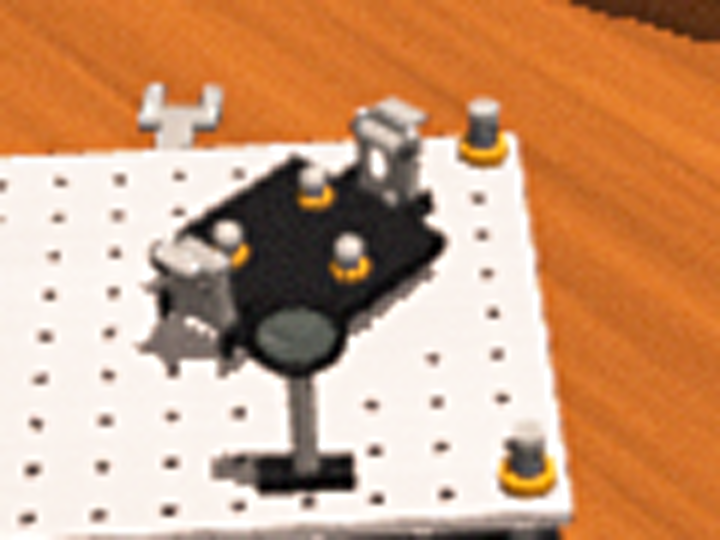

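```bash
cat > meas.py <<'E'
from h import *
t=cv2.imread("pics/top0.png");s=cv2.imread("pics/scene0.png")
mt=vision.camera_model("top");ms=vision.camera_model("scene")
def big(mask):
    c,_=cv2.findContours(mask,cv2.RETR_EXTERNAL,cv2.CHAIN_APPROX_NONE);return max(c,key=cv2.contourArea)
# mirror plate
k=4
def up(i,x,y,w,h): return cv2.resize(i[y:y+h,x:x+w],None,fx=k,fy=k,interpolation=cv2.INTER_CUBIC)
o=(215,150);c=up(t,*o,60,60);g=cv2.cvtColor(c,cv2.COLOR_BGR2HSV)
m=((g[...,1]<60)&(g[...,2]>140)).astype(np.uint8)*255
m=cv2.morphologyEx(m,cv2.MORPH_OPEN,np.ones((49,49)) if 0 else np.ones((9,9)))
cn=big(m)
q=np.array([onz(mt,((p[0]+.5)/k-.5+o[0],(p[1]+.5)/k-.5+o[1]),30)[:2] for p in cn[:,0]],np.float32)
print("plate hull rect",cv2.minAreaRect(q))
# approx 4 corners
r=cv2.minAreaRect(q);print(cv2.boxPoints(r).round(1).tolist())
d=((g[...,2]<75)).astype(np.uint8)*255
cv2.imwrite("pics/m1.png",np.hstack([c,cv2.merge([m]*3),cv2.merge([d]*3)]))
# balls
for nm,i,o2,(w,h) in [("top",t,(340,165),(60,60)),("scene",s,(250,155),(70,60))]:
    c=up(i,*o2,w,h);g=cv2.cvtColor(c,cv2.COLOR_BGR2HSV)
    m=((g[...,1]<60)&(g[...,2]>110)).astype(np.uint8)*255
    cs,_=cv2.findContours(m,cv2.RETR_EXTERNAL,cv2.CHAIN_APPROX_NONE)
    for x in cs:
        a=cv2.contourArea(x)/k/k
        if 8<a<60:
            (cx,cy),rr=cv2.minEnclosingCircle(x);M=cv2.moments(x)
            print(nm,round(a,1),round(M['m10']/M['m00']/k-.375+o2[0],2),round(M['m01']/M['m00']/k-.375+o2[1],2),round(rr/k,2))
    cv2.imwrite(f"pics/m_{nm}.png",np.hstack([c,cv2.merge([m]*3)]))
E
python3 meas.py
```

```text
plate hull rect ((583.5977172851562, 220.06692504882812), (80.33747100830078, 91.57127380371094), 79.80592346191406)
[[531.4000244140625, 188.60000610351562], [621.5999755859375, 172.39999389648438], [635.7999877929688, 251.5], [545.5999755859375, 267.70001220703125]]
scene 15.7 287.69 180.8 2.58
scene 15.7 267.48 178.45 2.5
scene 10.7 310.32 158.1 2.35
```

```bash
python3 -c "
import cv2,numpy as np
a=cv2.imread('pics/m_top.png');b=cv2.imread('pics/m_scene.png');m=cv2.imread('pics/m1.png')
w=max(a.shape[1],b.shape[1],m.shape[1]);p=lambda i:cv2.copyMakeBorder(i,0,0,0,w-i.shape[1],0)
cv2.imwrite('pics/mm.png',cv2.resize(np.vstack([p(a),p(b),p(m)]),None,fx=.8,fy=.8))"
```

```text
(no output)
```

View pics/mm.png

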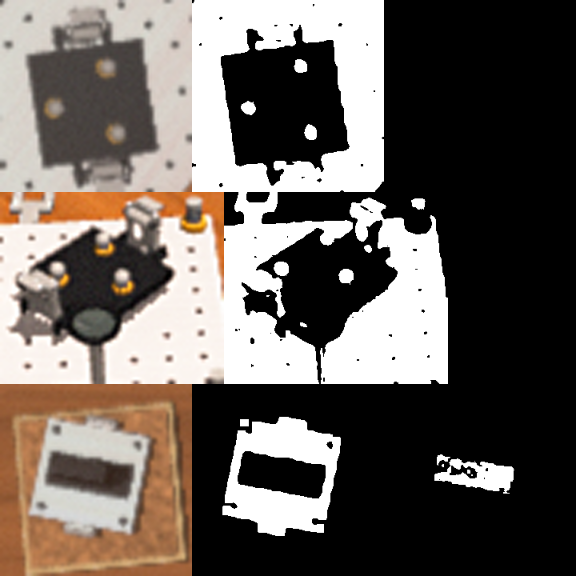

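```bash
cat > meas2.py <<'E'
from h import *
mt=vision.camera_model("top");ms=vision.camera_model("scene");k=8
res={}
for nm,guess in [("top",[(356.5,198.2),(372.6,185.8),(375.8,206.2)]),("scene",[(287.7,180.8),(267.5,178.4),(282,169)])]:
    i=cv2.imread(f"pics/{nm}0.png");L=[]
    guess=guess if nm=="top" else [(287.7,180.8),(267.5,178.7),(282,170)]
    for u,v in guess:
        x,y=int(u)-7,int(v)-7
        c=cv2.resize(i[y:y+15,x:x+15],None,fx=k,fy=k,interpolation=cv2.INTER_CUBIC)
        g=cv2.cvtColor(c,cv2.COLOR_BGR2HSV)
        m=((g[...,1]<70)&(g[...,2]>100)).astype(np.uint8)*255
        n,lab,st,ce=cv2.connectedComponentsWithStats(m)
        j=min(range(1,n),key=lambda j:np.hypot(*(ce[j]-60)) if st[j,4]>200 else 1e9)
        L.append((x+(ce[j][0]+.5)/k-.5,y+(ce[j][1]+.5)/k-.5));print(nm,np.round(L[-1],2),st[j,4]/k/k)
    res[nm]=L
from itertools import permutations
P=[]
for a in range(3):
    X=[tri(mt,res["top"][a],ms,res["scene"][b]) for b in range(3)]
    print([(np.round(x[0],1).tolist(),round(x[1],1)) for x in X]);P.append(min(X,key=lambda x:x[1])[0])
P=np.array(P);c=P.mean(0);print(P.round(1),c)
for p in P: print(np.linalg.norm(p-c),np.degrees(np.arctan2(*(p-c)[1::-1])))
for z in (60,70,80,90,100):
    Q=np.array([onz(mt,u,z) for u in res["top"]]);cc=Q.mean(0);print(z,cc.round(1),np.linalg.norm(Q-cc,axis=1).round(2),[np.degrees(np.arctan2(*(p-cc)[1::-1])).round(1) for p in Q])
    Q=np.array([onz(ms,u,z) for u in res["scene"]]);cc=Q.mean(0);print('  sc',cc.round(1),np.linalg.norm(Q-cc,axis=1).round(2))
E
python3 meas2.py
```

```text
top [357.22 198.14] 18.359375
top [373.5  185.18] 17.515625
top [376.65 205.89] 18.421875
scene [287.71 180.89] 19.359375
scene [264.43 181.4 ] 63.734375
scene [282.26 166.39] 74.609375
[([532.1, -55.3, 92.7], np.float64(1.9)), ([553.5, -71.8, 91.1], np.float64(51.5)), ([535.5, -55.9, 134.8], np.float64(13.0))]
[([545.4, -76.5, 91.5], np.float64(49.4)), ([565.6, -96.4, 83.6], np.float64(4.3)), ([547.8, -77.1, 132.3], np.float64(32.5))]
[([509.5, -99.7, 55.2], np.float64(19.0)), ([531.7, -118.8, 51.1], np.float64(38.0)), ([513.9, -98.8, 101.1], np.float64(2.4))]
[[532.1 -55.3  92.7]
 [565.6 -96.4  83.6]
 [513.9 -98.8 101.1]] [537.23725342 -83.49387945  92.4412817 ]
28.68893767808055 100.21509309540326
32.440059136519956 -24.40987475004296
29.226105520880726 -146.66736090660788
60 [539.  -87.7  60. ] [28.83 28.98 28.86] [np.float64(98.7), np.float64(-21.4), np.float64(-141.6)]
  sc [ 512.9 -117.9   60. ] [31.06 38.65 41.08]
70 [538.4 -86.4  70. ] [28.55 28.71 28.59] [np.float64(98.7), np.float64(-21.4), np.float64(-141.6)]
  sc [ 520.3 -107.3   70. ] [30.53 37.99 40.38]
80 [537.8 -85.1  80. ] [28.28 28.43 28.31] [np.float64(98.7), np.float64(-21.4), np.float64(-141.6)]
  sc [527.7 -96.7  80. ] [30.   37.33 39.67]
90 [537.2 -83.8  90. ] [28.01 28.16 28.04] [np.float64(98.7), np.float64(-21.4), np.float64(-141.6)]
  sc [535.1 -86.2  90. ] [29.47 36.67 38.97]
100 [536.6 -82.6 100. ] [27.74 27.89 27.77] [np.float64(98.7), np.float64(-21.4), np.float64(-141.6)]
  sc [542.5 -75.6 100. ] [28.94 36.01 38.27]
```

```bash
sed -i 's/>100)/>140)/; s/st\[j,4\]>200/200<st[j,4]<2500/' meas2.py; python3 meas2.py | head -16
python3 - <<'E'
from h import *
mt=vision.camera_model("top");ms=vision.camera_model("scene")
# lens: scene lens centre crop(295,335)/6 ; top (341,165)
print("lens",tri(mt,(333.5,166),ms,(279.5,196)))
print("lens base",[onz(mt,u,78).round(1) for u in [(327,170),(341,160)]])
c=np.array([537.2,-83.8]);a=np.radians(98.7);
R=np.array([[np.cos(a),np.sin(a)],[-np.sin(a),np.cos(a)]])
print(R@(tri(mt,(333.5,166),ms,(279.5,196))[0][:2]-c))
E
```

```text
top [356.73 198.21] 12.765625
top [373.1  185.51] 11.484375
top [376.24 206.13] 11.140625
scene [287.76 180.73] 14.125
scene [267.51 178.36] 13.953125
scene [282.34 166.12] 66.90625
[([532.2, -54.3, 93.7], np.float64(1.1)), ([550.3, -68.0, 100.5], np.float64(45.5)), ([535.5, -54.9, 136.0], np.float64(13.7))]
[([545.0, -75.9, 92.0], np.float64(48.3)), ([562.0, -92.4, 93.5], np.float64(1.0)), ([547.4, -76.5, 133.1], np.float64(31.4))]
[([509.3, -99.0, 55.9], np.float64(18.1)), ([528.3, -114.5, 61.5], np.float64(31.9)), ([513.7, -98.0, 102.2], np.float64(1.5))]
[[532.2 -54.3  93.7]
 [562.  -92.4  93.5]
 [513.7 -98.  102.2]] [535.96349103 -81.57055595  96.43905604]
27.678249676737575 97.79513209040525
28.347138732932976 -22.557952509669796
28.305877666884687 -143.54239221310544
60 [538.5 -86.6  60. ] [28.91 28.74 28.95] [np.float64(98.0), np.float64(-21.8), np.float64(-141.6)]
lens (array([601.2306622 ,   2.72595081, 123.95029036]), np.float64(5.9272515128025205))
lens base [array([599.8,  13.9,  78. ]), array([623.8, -19.1,  78. ])]
[ 75.84504294 -76.38190444]
```

```bash
cat > to.py <<'E'
import sys
from h import *
from scipy.spatial.transform import Rotation as Ro
s=state();x,y,z,yaw=map(float,sys.argv[1:5])
p=np.array(s["ee_pos"]);R=Ro.from_euler("xyz",s["ee_rot"],degrees=True).as_matrix()
d=R.T@(np.array([x,y,z])-p)/10
a=np.degrees(np.arctan2(R[1,0],R[0,0]));t=-((yaw-a+180)%360-180)
print("shift",d.round(3),"turn",round(t,2),"now",p.round(2),np.round(s["ee_rot"],2),"w",round(float(s["gripper_width"]),1),"F",np.round(s["force"],1),"t",round(float(s["time_s"]),2))
E
python3 to.py 583.6 220.1 160 -100.2
```

```text
shift [-56.45    5.407  62.365] turn 31.79 now [ 211.43 -534.34  213.34] [-9.000e+01  8.000e-02 -6.841e+01] w 91.5 F [-0.1 -0.4 -1.7] t 0.15
```

```bash
python3 -m handwheel '[[6.8,[-56.45,0,62.37],31.8],[6.8,[-56.45,0,62.37],31.8],[6.8,[-56.45,0,62.37],31.8],[6.8,[-56.45,0,62.37],31.8],[6.8,[-56.45,0,62.37],31.8],[6.8,[-56.45,0,62.37],31.8],[6.8,[-56.45,0,62.37],31.8],[6.8,[-56.45,0,62.37],31.8],[6.8,[-56.45,0,62.37],31.8],[6.8,[-56.45,0,62.37],31.8]]'; python3 to.py 583.6 220.1 160 -100.2
```

```text
time_s: 1.15
ee_pos: [431.3, -87.9, 214.1]
ee_rot: [-90.0, 0.1, -100.2]
force: [1.8, -0.4, 1.3]
gripper_width: 67.7
shift [-33.011   5.438   9.528] turn -0.01 now [431.32 -87.95 214.09] [-9.0020e+01  6.0000e-02 -1.0021e+02] w 67.7 F [ 1.8 -0.4  1.3] t 1.15
```

```bash
python3 - <<'E'
from h import *
import pickle
s=state();m=vision.camera_model("wrist");im=vision.grab_frame("wrist");cv2.imwrite("pics/w1.png",im[:,:,::-1]);pickle.dump(m,open("w1.pkl","wb"))
print(np.abs(s["qvel"]).max(), proj(m,[[537.1,-83.5,92]]))
E
```

```text
64.76030442722157 [[284.37896895  63.85033588]]
```

View pics/w1.png

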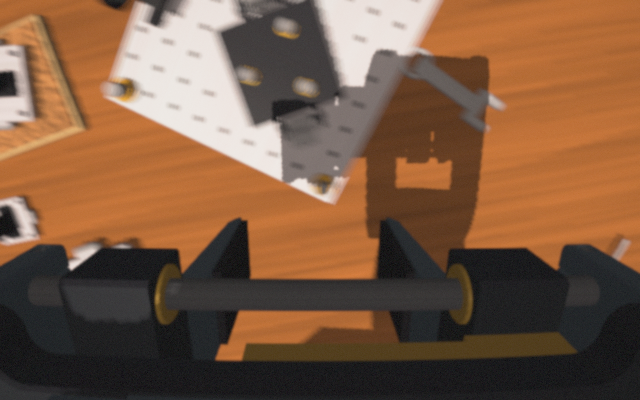

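The balls show at (286,28), (249,75) and (306,87), but they are motion-blurred. I'll look again later, at rest. Now on to the mirror.

```bash
python3 to.py 583.6 220.1 160 -100.2
```

```text
shift [-32.226   5.67    9.49 ] turn 0.29 now [434.5  -81.42 214.12] [-89.91   0.43 -99.91] w 68.2 F [2.2 3.  0.6] t 1.2
```

```bash
python3 -m handwheel '[[6.8,[-32.2,2,3],0],[6.8,[-32.2,4,3],0],[6.8,[-32.2,4,3],0],[6.8,[-32.2,4,3],0],[6.8,[-32.2,4,3],0],[6.8,[-32.2,4,3],0],[6.8,[-32.2,4,3],0],[6.8,[-32.2,4,3],0],[6.8,[-32.2,4,3],0],[6.8,[-32.2,4,3],0]]'; python3 - <<'E'
from h import *
import pickle
s=state();m=vision.camera_model("wrist");im=vision.grab_frame("wrist");cv2.imwrite("pics/w2.png",im[:,:,::-1]);pickle.dump(m,open("w2.pkl","wb"))
print(np.abs(s["qvel"]).max(), proj(m,[[583.6,220.1,30],[583.6,220.1,80]]))
E
```

```text
time_s: 2.2
ee_pos: [519.2, 229.8, 176.5]
ee_rot: [-89.9, 0.4, -100.0]
force: [0.6, -0.4, 0.2]
gripper_width: 68.2
0.7061804828566424 [[312.85257714 111.97872544]
 [312.32607066 115.01899651]]
```

View pics/w2.png

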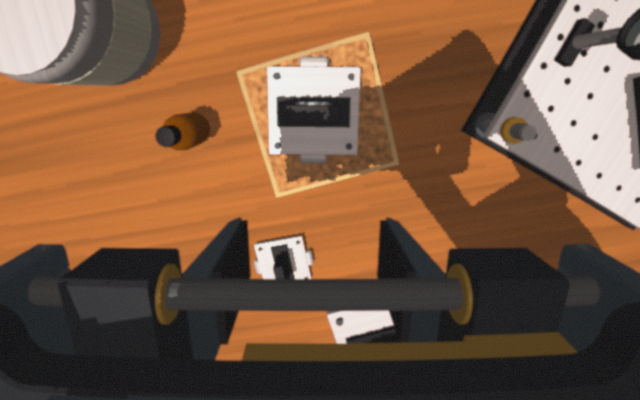

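```bash
python3 - <<'E'
from h import *
import pickle
m=pickle.load(open("w2.pkl","rb"));i=cv2.imread("pics/w2.png")
k=6;c=cv2.resize(i[50:170,255:375],None,fx=5,fy=5,interpolation=cv2.INTER_CUBIC);cv2.imwrite("pics/w2c.png",c)
g=cv2.cvtColor(c,cv2.COLOR_BGR2HSV);w=((g[...,1]<60)&(g[...,2]>95)).astype(np.uint8)*255
w=cv2.morphologyEx(w,cv2.MORPH_CLOSE,np.ones((25,25)))
w=cv2.morphologyEx(w,cv2.MORPH_OPEN,np.ones((11,11)));cv2.imwrite("pics/w2m.png",w)
cn=max(cv2.findContours(w,cv2.RETR_EXTERNAL,cv2.CHAIN_APPROX_NONE)[0],key=cv2.contourArea)
q=np.array([onz(m,((p[0]+.5)/5-.5+255,(p[1]+.5)/5-.5+50),30)[:2] for p in cn[:,0]],np.float32)
print(cv2.minAreaRect(q),len(cn))
E
```

```text
((584.443603515625, 219.6503143310547), (80.39753723144531, 91.23478698730469), 79.44052124023438) 1883
```

View pics/w2c.png

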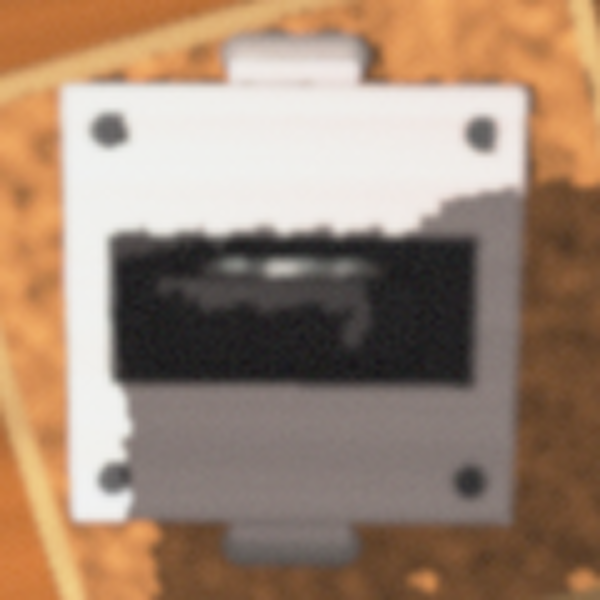

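Confirmed: this is the mid-size unit (plate 80 mm) with its glass at the image top (-y, world +x). The pose agrees with the top view to within 1 mm. Next I'll move over it and go down.

```bash
python3 to.py 584.2 219.8 40 -100.5
```

```text
shift [-0.065 13.686  6.54 ] turn 0.52 now [519.32 229.57 176.76] [-89.92   0.41 -99.98] w 68.1 F [-0.1 -0.   0.4] t 2.25
```

```bash
python3 -m handwheel '[[6.8,[-0.05,2,6.54],0.5],[6.8,[-0.05,4,6.54],0.5],[6.8,[-0.06,6,6.54],0.5],[6.8,[-0.06,8,6.54],0.5],[6.8,[-0.06,9,6.54],0.5],[6.8,[-0.06,9,6.54],0.5],[6.8,[-0.06,9,6.54],0.5]]'; python3 to.py 584.2 219.8 40 -100.5
```

```text
time_s: 2.95
ee_pos: [584.5, 219.1, 87.9]
ee_rot: [-89.9, 0.4, -100.5]
force: [-0.1, -0.2, -0.1]
gripper_width: 67.8
shift [-0.025  4.787 -0.058] turn -0.02 now [584.54 219.1   87.87] [ -89.85    0.45 -100.52] w 67.8 F [-0.1 -0.2 -0.1] t 2.95
```

```bash
python3 - <<'E'
from h import *
im=vision.grab_frame("scene");cv2.imwrite("pics/s1.png",cv2.resize(im[180:340,260:460,::-1],None,fx=3.5,fy=3.5))
E
```

```text
(no output)
```

View pics/s1.png

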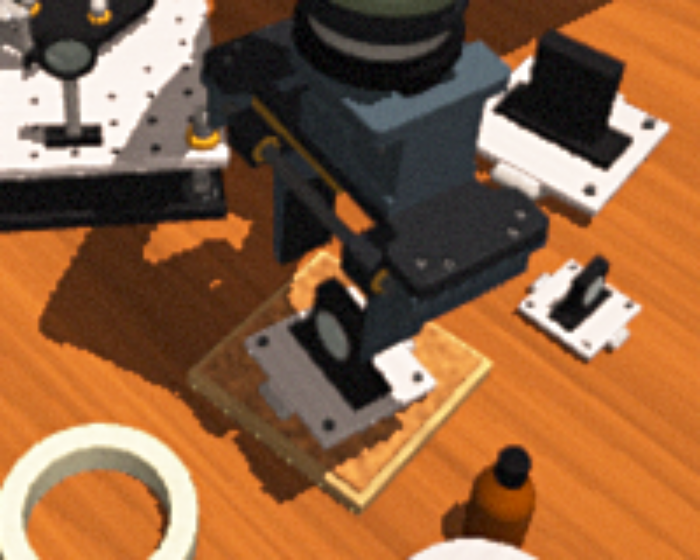

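The fingers straddle the holder and the bottle is clear. Next I'll descend and grip.

```bash
python3 -m handwheel '[[6.8,[-0.02,1.6,-0.05],0],[6.8,[-0.02,3.2,-0.05],0],[6.8,[-0.02,4.3,-0.05],0],[6.8,[-0.02,4.75,-0.05],0],[6.8,[-0.02,4.75,-0.05],0],[3.5,[-0.02,4.75,-0.05],0],[3.5,[-0.02,4.75,-0.05],0],[3.5,[-0.02,4.75,-0.05],0],[3.5,[-0.02,4.75,-0.05],0],[3.5,[-0.02,4.75,-0.05],0]]' 25; python3 to.py 584.2 219.8 40 -100.5
```

```text
time_s: 4.0
ee_pos: [584.8, 219.9, 41.2]
ee_rot: [-89.8, 0.5, -100.5]
force: [-0.6, -0.2, 3.6]
gripper_width: 39.8
shift [ 0.024  0.123 -0.056] turn 0.01 now [584.78 219.93  41.24] [ -89.77    0.47 -100.49] w 39.8 F [-0.6 -0.2  3.6] t 4.0
```

```bash
python3 -m handwheel '[[3.5,[0,-2,0],0],[3.5,[0,-5,0],0],[3.5,[0,-9,0],0],[3.5,[0,-13,0],0],[3.5,[0,-16.5,0],0],[3.5,[0,-16.5,0],0],[3.5,[0,-16.5,0],0]]'; python3 to.py 450 -70 205 -81.5;python3 - <<'E'
from h import *
im=vision.grab_frame("scene");cv2.imwrite("pics/s2.png",cv2.resize(im[120:300,260:480,::-1],None,fx=3.3,fy=3.3))
E
```

```text
time_s: 4.7
ee_pos: [583.5, 218.6, 205.8]
ee_rot: [-89.8, 0.5, -100.5]
force: [-0.5, -0.4, -3.1]
gripper_width: 39.8
shift [30.808 -0.202 -7.866] turn -19.0 now [583.47 218.6  205.78] [ -89.79    0.47 -100.5 ] w 39.8 F [-0.5 -0.4 -3.1] t 4.7
```

View pics/s2.png

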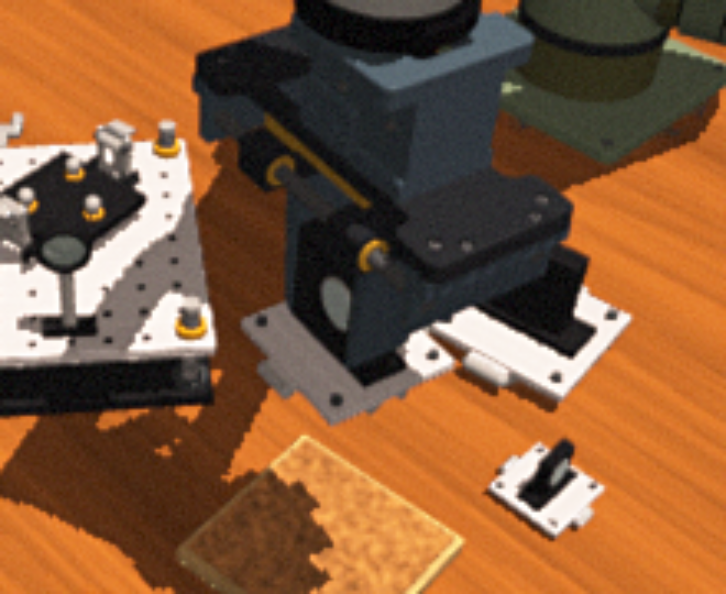

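```bash
python3 -m handwheel '[[3.5,[30.8,-0.2,-8.4],-19],[3.5,[30.8,-0.2,-8.4],-19],[3.5,[30.8,-0.2,-8.4],-19],[3.5,[30.8,-0.2,-8.4],-19],[3.5,[30.8,-0.2,-8.4],-19],[3.5,[30.8,-0.2,-8.4],-19],[3.5,[30.8,-0.2,-8.4],-19],[3.5,[30.8,-0.2,-8.4],-19],[3.5,[30.8,-0.2,-8.4],-19],[3.5,[30.8,-0.2,-8.4],-19]]'; python3 -m handwheel '[[3.5,[0,0,0],0],[3.5,[0,0,0],0]]';  python3 - <<'E'
from h import *
import pickle
s=state();m=vision.camera_model("wrist");im=vision.grab_frame("wrist");cv2.imwrite("pics/w3.png",im[:,:,::-1]);pickle.dump(m,open("w3.pkl","wb"))
print(np.abs(s["qvel"]).max(),s["ee_pos"],s["ee_rot"], proj(m,[[537.1,-83.5,92]]))
E
```

```text
time_s: 5.75
ee_pos: [444.1, -68.3, 203.3]
ee_rot: [-89.9, 0.4, -81.4]
force: [0.0, -0.1, -2.4]
gripper_width: 39.6
time_s: 5.95
ee_pos: [444.3, -67.4, 202.8]
ee_rot: [-90.0, 0.4, -81.3]
force: [-0.4, -0.5, -2.6]
gripper_width: 39.4
0.2904248698555795 [444.27491744 -67.43545223 202.83403002] [-89.96274466   0.42812911 -81.34644775] [[353.10576013  81.86981488]]
```

View pics/w3.png

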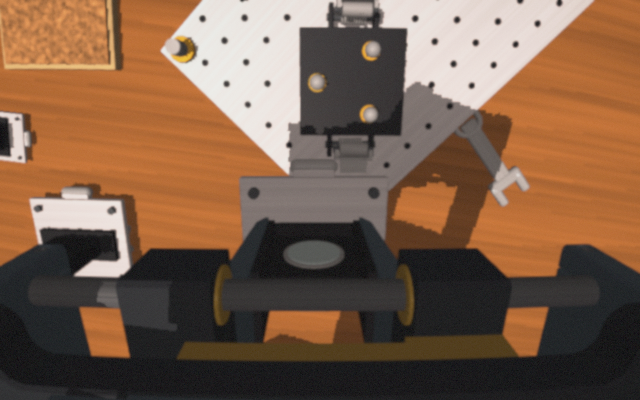

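Balls at (317,82), (372,49) and (370,114); the held mirror's front screws at (253,193) and (373,193). Next I'll triangulate.

```bash
cat > meas3.py <<'E'
from h import *
import pickle
mt=vision.camera_model("top");ms=vision.camera_model("scene");mw=pickle.load(open("w3.pkl","rb"))
def cen(i,u,v,r,bright):
    k=8;x,y=int(u)-r,int(v)-r
    c=cv2.resize(i[y:y+2*r+1,x:x+2*r+1],None,fx=k,fy=k,interpolation=cv2.INTER_CUBIC);g=cv2.cvtColor(c,cv2.COLOR_BGR2HSV)
    m=(((g[...,1]<70)&(g[...,2]>100)) if bright else (g[...,2]<75)).astype(np.uint8)
    n,l,st,ce=cv2.connectedComponentsWithStats(m)
    j=min(range(1,n),key=lambda j:np.hypot(*(ce[j]-k*r)) if st[j,4]>200 else 1e9)
    return (x+(ce[j][0]+.5)/k-.5,y+(ce[j][1]+.5)/k-.5),st[j,4]/64
i=cv2.imread("pics/w3.png")
W=[]
for u,v in [(317,82),(372,49),(370,114)]:
    c,a=cen(i,u,v,12,True);W.append(c);print(np.round(c,2),a)
T=[(357.0,198.2),(373.3,185.35),(376.4,206.0)]
S=[(287.75,180.9),(267.5,178.5)]
for a in range(3):
    print("w-top",tri(mw,W[a],mt,T[a]));
    if a<2: print("w-sc",tri(mw,W[a],ms,S[a]))
for z in (85,90,95):
    Q=np.array([onz(mw,u,z) for u in W]);c=Q.mean(0);print(z,c.round(1),np.linalg.norm(Q-c,axis=1).round(2),[round(np.degrees(np.arctan2(*(p-c)[1::-1]))-o,1) for p,o in zip(Q,(0,-120,120))])
for u,v in [(253,193),(373,193)]:
    c,a=cen(i,u,v,9,False);print("screw",np.round(c,2),a,onz(mw,c,202.8-11.2).round(1))
E
python3 meas3.py
```

```text
[317.04  81.6 ] 160.34375
[372.91  48.68] 182.078125
[370.38 114.31] 161.28125
w-top (array([533.27458515, -56.21297107,  84.15865152]), np.float64(0.1844696778310246))
w-sc (array([532.14780993, -55.49945839,  92.35835048]), np.float64(2.3268092460988616))
w-top (array([562.54158641, -93.09418628,  96.3229596 ]), np.float64(0.6279250936801815))
w-sc (array([562.24882247, -93.1307869 ,  92.88517541]), np.float64(2.1606220018802778))
w-top (array([ 515.03148955, -100.93628836,   90.92939595]), np.float64(0.8041483270662119))
85 [537.5 -84.5  85. ] [28.56 28.68 28.73] [np.float64(98.4), np.float64(98.6), np.float64(-261.7)]
90 [537.2 -84.   90. ] [28.07 28.18 28.24] [np.float64(98.4), np.float64(98.6), np.float64(-261.7)]
95 [537.  -83.5  95. ] [27.57 27.68 27.74] [np.float64(98.4), np.float64(98.6), np.float64(-261.7)]
screw [253.29 192.69] 86.390625 [468.  -31.4 191.6]
screw [373.31 192.48] 86.3125 [477.9 -94.9 191.6]
```

```bash
python3 to.py 538.0 -83.6 200 -81.8
```

```text
shift [2.992 0.287 9.023] turn 0.44 now [444.29 -67.6  203.  ] [-89.94   0.42 -81.36] w 39.8 F [ 0.  -1.  -3.2] t 6.0
```

```bash
python3 -m handwheel '[[3.5,[1,0.2,3],0.4],[3.5,[2,0.2,6],0.4],[3.5,[3,0.2,9.02],0.4],[3.5,[3,1,9.02],0.4],[3.5,[3,2.5,9.02],0.4],[3.5,[3,4,9.02],0.4],[3.5,[3,5,9.02],0.4],[3.5,[3,5.5,9.02],0.4],[3.5,[3,5.5,9.02],0.4],[3.5,[3,5.5,9.02],0.4]]';python3 -m handwheel '[[3.5,[0,0,0],0],[3.5,[0,0,0],0]]'; python3 to.py 538.0 -83.6 130 -81.8
python3 - <<'E'
from h import *
im=vision.grab_frame("scene");cv2.imwrite("pics/s3.png",cv2.resize(im[80:260,180:400,::-1],None,fx=3.3,fy=3.3))
im=vision.grab_frame("top");cv2.imwrite("pics/t3.png",im[:,:,::-1])
im=vision.grab_frame("wrist");cv2.imwrite("pics/w4.png",im[:,:,::-1])
E
```

```text
time_s: 7.0
ee_pos: [538.3, -83.3, 148.4]
ee_rot: [-89.9, 0.4, -81.8]
force: [0.5, -0.6, -2.8]
gripper_width: 39.7
time_s: 7.2
ee_pos: [538.7, -83.4, 149.1]
ee_rot: [-89.8, 0.4, -81.8]
force: [0.3, -0.5, -3.2]
gripper_width: 40.0
shift [ 0.024  1.914 -0.084] turn 0.05 now [538.75 -83.37 149.14] [-89.81   0.37 -81.75] w 40.0 F [ 0.3 -0.5 -3.2] t 7.2
```

View pics/s3.png

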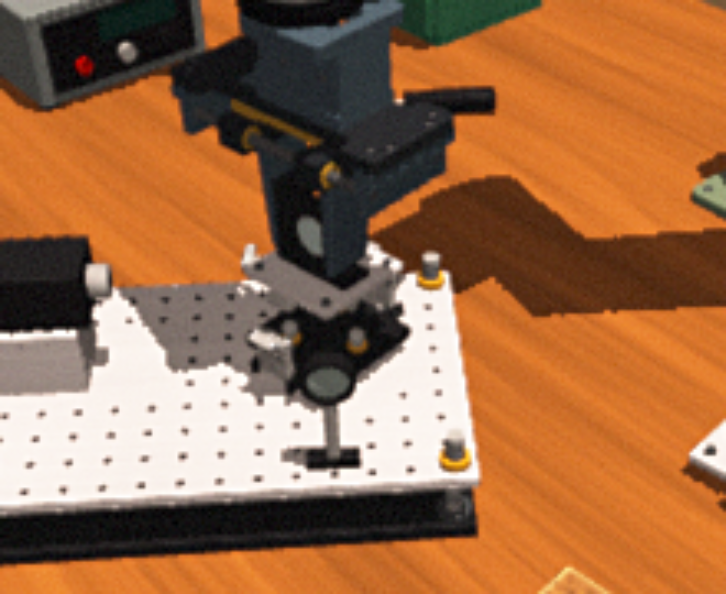

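View pics/w4.png

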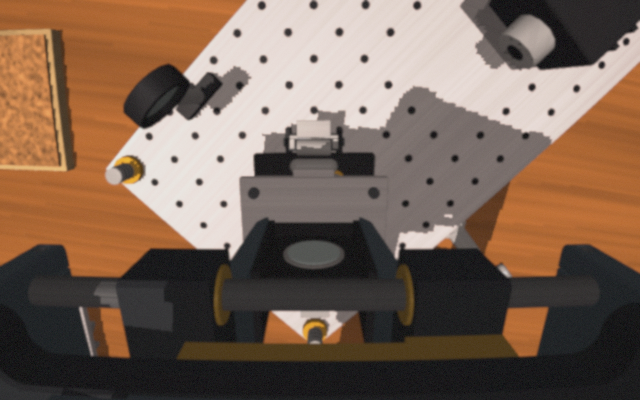

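Aligned: catch and plate tab are both at column 314. Next I'll descend by feel.

```bash
python3 -m handwheel '[[3.5,[0.02,0.5,-0.08],0],[3.5,[0.02,1,-0.08],0],[3.5,[0.02,1.5,-0.08],0],[3.5,[0.02,1.8,-0.08],0],[3.5,[0.02,1.8,-0.08],0],[3.5,[0.02,1.8,-0.08],0]]'; python3 to.py 538.0 -83.6 126 -81.8
```

```text
time_s: 7.95
ee_pos: [537.7, -83.5, 130.6]
ee_rot: [-89.9, 0.4, -81.8]
force: [-0.2, 0.3, -2.5]
gripper_width: 40.0
shift [0.014 0.461 0.024] turn 0.05 now [537.74 -83.52 130.61] [-89.87   0.39 -81.75] w 40.0 F [-0.2  0.3 -2.5] t 7.95
```

```bash
for i in 1; do python3 -m handwheel '[[3.5,[0,0.1,0],0],[3.5,[0,0.2,0],0],[3.5,[0,0.2,0],0]]'; done; python3 -m handwheel '[[3.5,[0,0.1,0],0],[3.5,[0,0.2,0],0],[3.5,[0,0.2,0],0]]'; python3 -m handwheel '[[3.5,[0,0.1,0],0],[3.5,[0,0.1,0],0]]'
```

```text
time_s: 8.25
ee_pos: [537.7, -83.5, 128.6]
ee_rot: [-89.9, 0.4, -81.8]
force: [0.2, -0.5, -3.0]
gripper_width: 39.8
time_s: 8.55
ee_pos: [537.6, -83.5, 126.4]
ee_rot: [-89.9, 0.4, -81.8]
force: [0.7, -0.9, -3.1]
gripper_width: 39.9
time_s: 8.75
ee_pos: [537.7, -83.4, 125.4]
ee_rot: [-89.9, 0.4, -81.8]
force: [0.0, -0.4, -3.3]
gripper_width: 40.3
```

```bash
python3 -m handwheel '[[3.5,[0,0.1,0],0],[3.5,[0,0.1,0],0]]';python3 -m handwheel '[[3.5,[0,0.1,0],0],[3.5,[0,0.1,0],0]]'; python3 -m handwheel '[[3.5,[0,0.1,0],0],[3.5,[0,0.1,0],0]]'
```

```text
time_s: 8.95
ee_pos: [537.9, -83.5, 125.0]
ee_rot: [-89.8, 0.4, -81.8]
force: [-1.5, 0.5, 3.6]
gripper_width: 40.0
time_s: 9.15
ee_pos: [538.0, -83.5, 124.9]
ee_rot: [-89.8, 0.4, -81.7]
force: [-2.6, 0.3, 5.0]
gripper_width: 39.9
time_s: 9.35
ee_pos: [538.1, -83.5, 124.7]
ee_rot: [-89.7, 0.4, -81.7]
force: [-2.6, 1.2, 5.1]
gripper_width: 39.8
```

```bash
python3 -m handwheel '[[3.5,[0,0.1,-0.08],0],[3.5,[0,0.2,-0.08],0]]';python3 -m handwheel '[[3.5,[0,0.15,0],0],[3.5,[0,0.25,0],0]]'; python3 -m handwheel '[[3.5,[0,0.15,0],0],[3.5,[0,0.3,0],0]]'
```

```text
time_s: 9.55
ee_pos: [538.3, -83.6, 124.2]
ee_rot: [-89.6, 0.3, -81.8]
force: [-1.0, -0.3, 7.1]
gripper_width: 40.1
time_s: 9.75
ee_pos: [539.0, -83.8, 122.8]
ee_rot: [-89.4, 0.3, -81.7]
force: [-0.8, 0.2, 4.7]
gripper_width: 40.2
time_s: 9.95
ee_pos: [539.3, -83.9, 120.1]
ee_rot: [-89.4, 0.2, -81.7]
force: [-0.9, 0.5, 2.0]
gripper_width: 40.0
```

```bash
python3 -m handwheel '[[3.5,[0,0.1,0],0],[3.5,[0,0.2,0],0]]';python3 -m handwheel '[[3.5,[0,0.1,0],0],[3.5,[0,0.2,0],0]]'; python3 - <<'E'
from h import *
im=vision.grab_frame("wrist");cv2.imwrite("pics/w5.png",im[:,:,::-1])
im=vision.grab_frame("scene");cv2.imwrite("pics/s5.png",cv2.resize(im[100:240,220:360,::-1],None,fx=4,fy=4))
E
```

```text
time_s: 10.15
ee_pos: [538.7, -83.8, 117.2]
ee_rot: [-89.5, 0.3, -81.7]
force: [-1.4, -0.5, -3.2]
gripper_width: 40.2
time_s: 10.35
ee_pos: [538.0, -83.4, 115.6]
ee_rot: [-89.6, 0.3, -81.8]
force: [-4.9, 1.3, 11.4]
gripper_width: 39.9
```

View pics/w5.png

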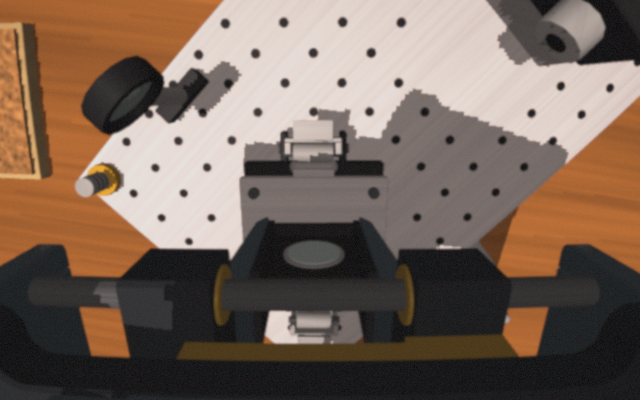

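View pics/s5.png

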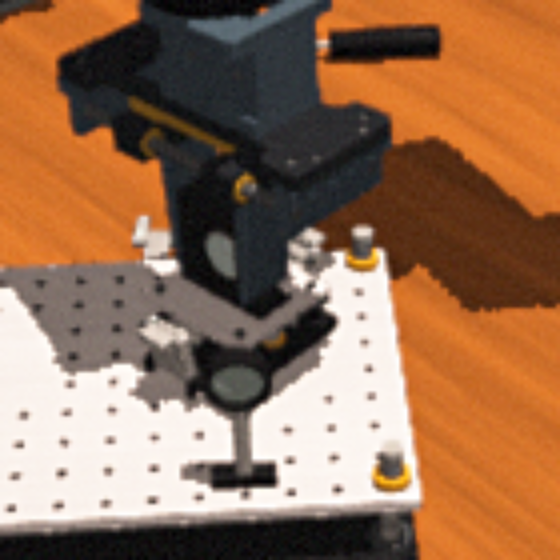

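```bash
python3 - <<'E'
import cv2,numpy as np
a=cv2.imread("pics/w4.png")[110:210,230:400];b=cv2.imread("pics/w5.png")[110:210,230:400]
cv2.imwrite("pics/ab.png",cv2.resize(np.hstack([a,b]),None,fx=2.3,fy=2.3,interpolation=cv2.INTER_CUBIC))
E
python3 to.py 537.1 -83.6 115.6 -81.8
```

```text
shift [ 0.001  0.003 -0.088] turn 0.05 now [537.97 -83.46 115.64] [-89.58   0.32 -81.75] w 40.0 F [-3.6  1.6  5.8] t 10.45
```

View pics/ab.png

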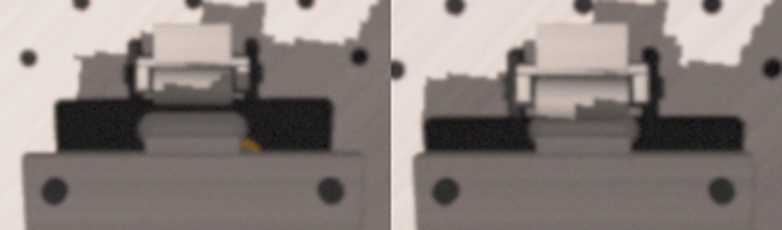

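```bash
python3 -m handwheel '[[3.5,[0,0.04,-0.05],0],[3.5,[0,0.08,-0.08],0],[3.5,[0,0.08,-0.08],0]]';python3 to.py 537.1 -83.6 115.6 -81.8
```

```text
time_s: 10.75
ee_pos: [537.8, -83.5, 115.7]
ee_rot: [-89.5, 0.3, -81.7]
force: [-1.5, 0.3, 5.2]
gripper_width: 39.8
shift [ 0.004  0.006 -0.074] turn 0.06 now [537.82 -83.46 115.66] [-89.48   0.31 -81.74] w 39.8 F [-1.5  0.3  5.2] t 10.75
```

```bash
python3 -m handwheel '[[3.5,[0,0.1,0],0],[3.5,[0,0.16,0],0],[3.5,[0,0.16,0],0]]';python3 to.py 537.1 -83.6 115.6 -81.8
```

```text
time_s: 11.05
ee_pos: [537.9, -83.4, 115.6]
ee_rot: [-89.4, 0.3, -81.7]
force: [-3.1, 0.8, 11.6]
gripper_width: 39.8
shift [ 0.004 -0.001 -0.081] turn 0.06 now [537.9  -83.44 115.6 ] [-89.44   0.29 -81.74] w 39.8 F [-3.1  0.8 11.6] t 11.05
```

```bash
python3 -m handwheel '[[3.5,[0,-0.03,0],0],[3.5,[0,-0.03,0],0],[5.6,[0,-0.03,0],0],[5.6,[0,-0.03,0],0],[5.6,[0,-0.03,0],0],[5.6,[0,-0.03,0],0],[5.6,[0,-0.03,0],0]]';python3 -m handwheel '[[5.6,[0,-1,0],0],[5.6,[0,-2,0],0],[5.6,[0,-4,0],0],[5.6,[0,-7,0],0],[5.6,[0,-10,0],0],[5.6,[0,-14,0],0],[5.6,[0,-14,-3],0],[5.6,[0,-14,-8],0],[5.6,[0,-14,-12],0],[5.6,[0,-14,-12],0]]';python3 -m handwheel '[[5.6,[0,0,0],0],[5.6,[0,0,0],0]]'
python3 - <<'E'
from h import *
import pickle
pickle.dump(vision.camera_model("wrist"),open("w6.pkl","wb"))
for n in ["wrist","scene","top"]:
    im=vision.grab_frame(n);cv2.imwrite(f"pics/{n}6.png",im[:,:,::-1])
s=cv2.imread("pics/scene6.png");cv2.imwrite("pics/s6.png",cv2.resize(s[120:240,220:360],None,fx=5,fy=5,interpolation=cv2.INTER_CUBIC))
E
```

```text
time_s: 11.75
ee_pos: [538.0, -83.5, 115.8]
ee_rot: [-89.4, 0.3, -81.7]
force: [-0.1, -0.5, -0.5]
gripper_width: 56.0
time_s: 12.75
ee_pos: [413.6, -101.6, 255.9]
ee_rot: [-89.5, 0.3, -81.8]
force: [0.4, -0.1, -0.5]
gripper_width: 56.2
time_s: 12.95
ee_pos: [414.5, -101.7, 256.8]
ee_rot: [-89.4, 0.2, -81.8]
force: [0.3, -0.2, 0.8]
gripper_width: 56.3
```

View pics/wrist6.png

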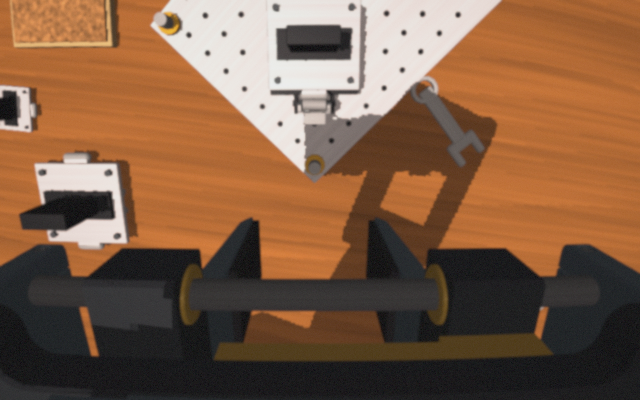

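View pics/s6.png

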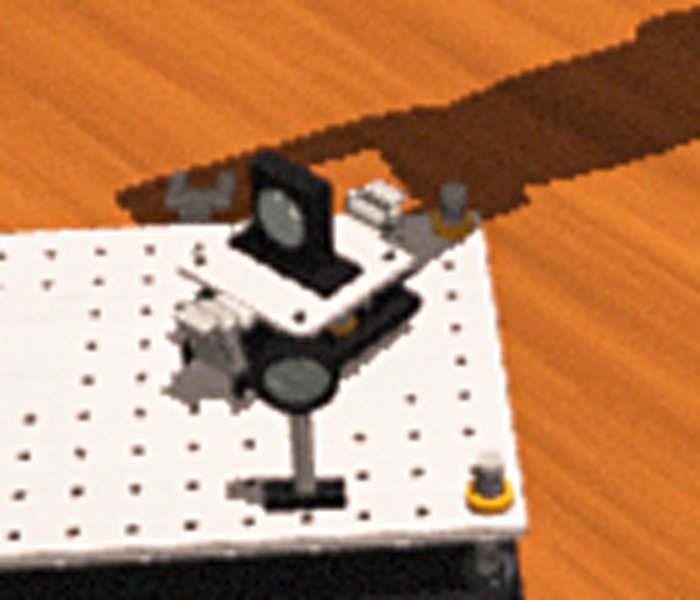

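```bash
python3 -m handwheel '[[5.6,[0.5,0,2],0],[5.6,[1,-1,4],0],[5.6,[1.4,-2,4],0],[5.6,[1.4,-3,4],0],[5.6,[1.4,-3,4],0],[5.6,[1.4,-3,4],0],[5.6,[1.4,-3,4],0]]'
python3 - <<'E'
from h import *
import pickle
pickle.dump(vision.camera_model("wrist"),open("w7.pkl","wb"))
im=vision.grab_frame("wrist");cv2.imwrite(f"pics/w7.png",im[:,:,::-1])
a=cv2.imread("pics/wrist6.png")[0:140,240:390]
cv2.imwrite("pics/w67.png",cv2.resize(a,None,fx=4,fy=4,interpolation=cv2.INTER_CUBIC))
b=cv2.imread("pics/w7.png")[40:210,230:390]
cv2.imwrite("pics/w7c.png",cv2.resize(b,None,fx=3.5,fy=3.5,interpolation=cv2.INTER_CUBIC))
E
```

```text
time_s: 13.8
ee_pos: [455.3, -109.8, 286.0]
ee_rot: [-89.5, 0.3, -81.8]
force: [0.2, 0.1, -0.1]
gripper_width: 56.0
```

View pics/w67.png

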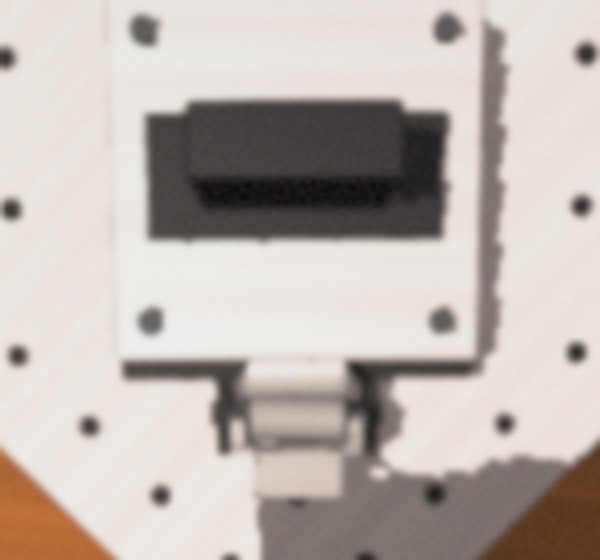

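View pics/w7c.png

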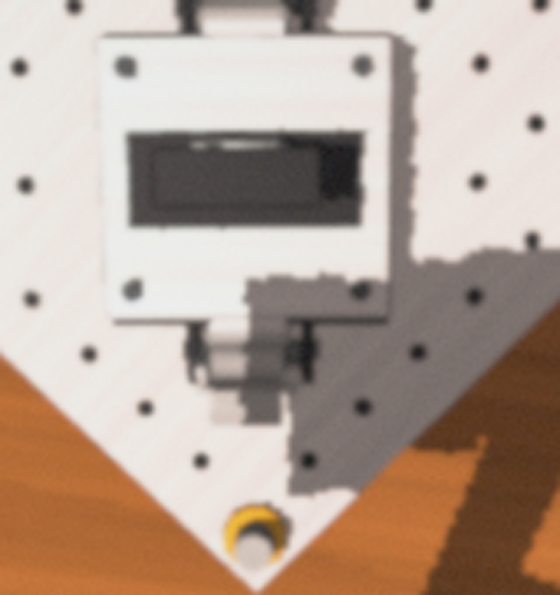

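```bash
cat > meas4.py <<'E'
from h import *
import pickle
from meas3 import cen
mt=vision.camera_model("top");ms=vision.camera_model("scene")
m6=pickle.load(open("w6.pkl","rb"));m7=pickle.load(open("w7.pkl","rb"))
w6=cv2.imread("pics/wrist6.png");w7=cv2.imread("pics/w7.png");sc=cv2.imread("pics/scene6.png")
g6=[(240+145/4,30/4),(240+446/4,30/4),(240+150/4,320/4),(240+442/4,320/4)]
g7=[(230+125/3.5,40+66/3.5),(230+362/3.5,40+66/3.5),(230+132/3.5,40+290/3.5),(230+360/3.5,40+292/3.5)]
def c2(i,u,v):
    r=5;x,y=int(round(u))-r,int(round(v))-r
    c=cv2.cvtColor(cv2.resize(i[y:y+11,x:x+11],None,fx=8,fy=8,interpolation=cv2.INTER_CUBIC),cv2.COLOR_BGR2GRAY).astype(float)
    th=(np.median(c)+c.min())/2;m=(c<th).astype(np.uint8)
    n,l,st,ce=cv2.connectedComponentsWithStats(m);j=min(range(1,n),key=lambda j:np.hypot(*(ce[j]-44)) if st[j,4]>100 else 1e9)
    return (x+(ce[j][0]+.5)/8-.5,y+(ce[j][1]+.5)/8-.5)
for nm,w,m,g in (("w6",w6,m6,g6),("w7",w7,m7,g7)):
    U=[c2(w,*p) for p in g]
    for z in (103,105,107):
        Q=np.array([onz(m,u,z) for u in U]);c=Q.mean(0)
        e=[Q[0]-Q[1],Q[2]-Q[3]]
        print(nm,z,c.round(1),"L",[np.linalg.norm(x).round(2) for x in e],[np.linalg.norm(Q[0]-Q[2]).round(2),np.linalg.norm(Q[1]-Q[3]).round(2)],"yaw",[np.degrees(np.arctan2(x[1],x[0])).round(2) for x in e])
    # scene match via prediction
    pr=proj(ms,Q);
    for u,p in zip(U,pr):
        try:
            q=c2(sc,*p); X=tri(m,u,ms,q);print("  scene",p.round(1),np.round(q,1),X[0].round(1),round(X[1],1))
        except Exception as ex: print("fail",p,ex)
E
python3 meas4.py | grep -v -e w-top -e w-sc | tail -16
python3 -c "
import cv2
b=cv2.imread('pics/w7.png')[10:80,250:350];cv2.imwrite('pics/w7d.png',cv2.resize(b,None,fx=6,fy=6,interpolation=cv2.INTER_CUBIC))"
```

```text
screw [253.29 192.69] 86.390625 [468.  -31.4 191.6]
screw [373.31 192.48] 86.3125 [477.9 -94.9 191.6]
w6 103 [537.6 -83.9 103. ] L [np.float64(64.43), np.float64(64.37)] [np.float64(60.05), np.float64(60.27)] yaw [np.float64(98.43), np.float64(98.24)]
w6 105 [537.3 -84.  105. ] L [np.float64(64.03), np.float64(63.98)] [np.float64(59.68), np.float64(59.9)] yaw [np.float64(98.43), np.float64(98.24)]
w6 107 [537. -84. 107.] L [np.float64(63.64), np.float64(63.58)] [np.float64(59.31), np.float64(59.53)] yaw [np.float64(98.43), np.float64(98.24)]
  scene [278.7 182.8] [279.4 183. ] [561.2 -47.6 106.5] 1.8
  scene [258.9 171.6] [259.5 171.6] [ 570.5 -110.7  107. ] 1.5
  scene [296.4 170.6] [297.4 170.8] [502.2 -56.1 106.3] 2.3
  scene [276.8 160.2] [278.2 158.9] [ 510.8 -118.5  110.9] 3.0
w7 103 [537.2 -83.9 103. ] L [np.float64(64.35), np.float64(64.32)] [np.float64(60.04), np.float64(60.75)] yaw [np.float64(98.33), np.float64(97.7)]
w7 105 [537.2 -84.  105. ] L [np.float64(63.98), np.float64(63.95)] [np.float64(59.7), np.float64(60.4)] yaw [np.float64(98.33), np.float64(97.7)]
w7 107 [537.2 -84.1 107. ] L [np.float64(63.62), np.float64(63.59)] [np.float64(59.36), np.float64(60.06)] yaw [np.float64(98.33), np.float64(97.7)]
  scene [278.5 182.8] [279.4 183. ] [561.3 -47.6 106.4] 2.0
  scene [258.8 171.6] [259.5 171.6] [ 570.6 -110.7  107. ] 1.7
  scene [296.3 170.6] [297.4 170.8] [502.2 -56.2 106.1] 2.5
  scene [276.9 160.1] [278.2 158.9] [ 510.7 -118.9  110.4] 3.3
```

View pics/w7d.png

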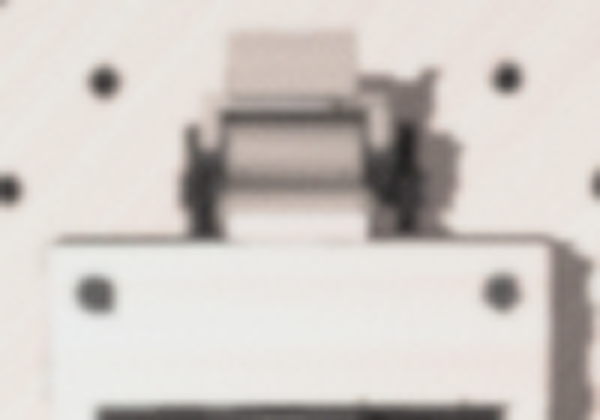

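The measured centre is (537.3, -84.0), against (537.2, -84.0) for the balls. Yaw is 98.3° against 98.4°. Both rollers lie over their pins and the plate looks level, so I'm handing in.

```bash
python3 - <<'E'
from workcell import job,state
print(job.job_done(),state()["time_s"])
E
```

```text
the job is handed in; nothing more can be done
the job is handed in; nothing more can be done
```

The middle-sized mirror unit is seated on the three-ball mount with both catches closed over its pins. I handed the job in at about 14 s of the 51 s allowed; no verdict came back.

- **Carrying:** I pinched the unit across the holder's side edges, 39.8 mm apart, at 25 N. The fingers were not near the glass, lifted the unit clear of the pad, and turned it about 19° on the way.
- **Seating:** The pins met the rollers with the TCP (fingertip point) at about 125 mm. The catches then gave way, and the unit came to a hard stop about 9.5 mm lower. I pressed with about 15 N at most, and 15 N did not move it further. Then I let go and backed off.
- **Position:** After release, the unit's centre was (537.3, -84.0) mm and its yaw 98.3°. The balls gave (537.2, -84.0) mm and 98.4°.
- **Catches:** Close-up pictures show both rollers lying over their side pins. I could not read the catch angles directly.
- **Level:** Three of the four plate screws measured 106.3–107.0 mm high. The fourth read about 110.7 mm, but with the worst ray mismatch (about 3 mm), so I took it as a bad detection next to the dark holder. The screw spacings in the wrist views agreed with a level plate.
- **Bystanders:** The arm stayed clear of the wrench, bottle, can and tape, but I did not measure their positions again at the end.

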